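Gather the rotor adapters in the tote's orange corner

TASK

Pick up the white tote, carry it over the green-edged inspection mat and tip it there, clear of the mat and with the orange corner lowest, until all four loose magenta adapters have slid together into the orange corner for inspection. Finish while still holding the tote still and tilted in the gripper over the mat: do not set it down or let go, and leave the rack, the tip box and the cooling block where they are.

Things in the scene. Friction and masses are not known exactly. Their poses are not given: they have to be found in the camera images.
- tote: White open tote, loose, 220 (x) by 160 (y) by 50 mm high outside, walls and floor 4 mm, 0.3 kg, at any yaw. Origin: centre of its underside; z up. Orange clip on its +x, +y corner. Blue handle bar over its middle along y, on uprights outside the two 220 mm walls. Inside is slick: adapters start sliding at a tilt of 11 to 17 degrees; along a wall into the corner some need about 30.
- tote_handle (a point): Middle of the tote's rigid rectangular handle bar, at (0, 0, 112 mm) in the tote's frame, same axes. The bar runs along the tote's y, 172 mm long between 160 mm apart uprights; it is 16 mm wide (along x: grip it across this) and 22 mm high, 101 to 123 mm above the tote's underside.
- tote_corner (a point): Inner floor corner of the tote at the orange clip, at (106, 76, 4 mm) in the tote's frame.
- mat: Inspection mat fixed on the bench, 240 by 240 by 3 mm, white with a green edge. Origin: centre of its underside, on the bench top.
- tube_rack: Bystander: lime green tube rack with clear tubes, 75 by 130 mm, 79 mm high over the tubes, loose. Origin: centre of its underside.
- tip_box: Bystander: black pipette tip box with a pink lid, 85 by 120 by 65 mm, loose. Origin: centre of its underside.
- cool_rack: Bystander: orange cooling block with small holes, 80 by 120 by 22 mm, loose. Origin: centre of its underside.
- adapter0: Loose adapter in the tote: short magenta round sleeve, 20 mm across, 14 mm high, 15 g. Origin: centre of its base.
- adapter1: Loose adapter in the tote: short magenta round sleeve, 20 mm across, 14 mm high, 15 g. Origin: centre of its base.
- adapter2: Loose adapter in the tote: short magenta round sleeve, 20 mm across, 14 mm high, 15 g. Origin: centre of its base.
- adapter3: Loose adapter in the tote: short magenta round sleeve, 20 mm across, 14 mm high, 15 g. Origin: centre of its base.

How it is judged:
By the outcome, as a careful person would: the job done as asked, in the order asked, and still so for the second after the job is handed in, while the arm keeps its last pose, push and grip.
It also fails if it takes over 38 s, if anything falls off the work surface, if the arm or the gripper's body presses on something with over 40 N, if the wrist force passes 120 N, or if a joint passes its speed limit or range.

ROBOT

A 6-joint arm with a two-finger parallel gripper is mounted at the origin on the work surface. World frame = base frame: x ahead of the robot, y to its left, z up, the work surface at z = 0. Lengths are in m, angles in rad, forces in N, time in s.
With the tool pointing down it reaches from about 0.25 to 0.775 m from the base axis. Payload 4 kg.
Tool frame: the origin (TCP) lies at the centre of the arm's flange, where the gripper is bolted on; the fingertips stand 199 mm ahead of it and the grasp point (between the pads) lies 180 mm ahead of it; z points along the fingers, y is the line along which they close (so a half turn about z gives the same grasp; the last joint's range is limited). The gripper opens to 94 mm and grips with 3 to 60 N. Pads are 16 mm wide; open, the fingers measure 119 mm over their backs; the gripper's body (75 mm by 177 mm) begins 78 mm behind the grasp point.
Start: joints at [-0.103, 0.087, 1.371, -0, 1.684, -0.103], TCP at [0.55, -0, 0.405] pointing down, gripper open.
Joint ranges: [-3.1, 3.1], [-0.76, 2.03], [0.27, 2.55], [-1.08, 4.22], [0.17, 2.65], [-2.57, 2.57]. Speed limits (rad/s): [2.79, 2.79, 3.14, 3.14, 3.14, 3.14].

INTERFACE

Orientations are given as [roll, pitch, yaw] about the fixed x, y, z axes, in that order (R = Rz(yaw) Ry(pitch) Rx(roll)).
In Python, from bench import robot, eyes, models gives the robot as it stands.
- The arm moves only by the tool step_arm, never from a script. Its argument "commands" is a list that holds one entry, the list of rows, each a list of 7 numbers: the shift along the tool's x, y, z in mm, then the turn, a rotation vector about the tool's x, y, z in rad, then the finger opening in mm, from 0 to 94. In form: [[[tx, ty, tz, wx, wy, wz, gripper], ...]]. A call has 1 to 20 rows; each row shifts and turns the commanded pose from where the row before left it, along the tool's axes as they then stand; what a row does not reach is not made up. A row lasts 1/8 s, in which the tool goes at most 62.5 mm and 10.7 degrees, less where a joint would pass 70% of its speed; a pose out of reach is approached as far as the arm can. A call is refused whole if a number of a shift passes 62.5 or a number of a turn 0.188, either way. A call with a gripper value outside its range is refused whole. The fingers move at their own pace and stop on an object; the grip force is fixed at half the most. Time passes only in rows, so rows that do not move let the fingers close. It gives the time, the measured TCP pose, the force, the opening and the grip force at its end, in the units of the state.
- robot.get_obs(): the state, without advancing time (a new reading comes with each control period).
- eyes.snapshot(name): name is "scene" or "side" or "wrist"; returns a dict with "color" (400x640x3 uint8, red, green, blue), "camera_matrix" (3x3 intrinsics, pixels), "eye" and "rotation" of the camera in the world; the wrist camera has in their place "tool_from_camera" (4x4, takes a point from camera to tool coordinates, whose origin is the TCP and whose axes are the flange's). Camera axes: x right, y up, looking along -z (the intrinsics and any distortion apply to the point x, -y, -z); pixel columns grow to the right and rows downward; lengths in m; the calibration is good to about 2 mm. A picture is of the moment at which its call begins: read the wrist's pose just before it. There is no depth.
- robot.close_job(): hands the job in; it is judged then, once.
Trained networks look in a picture, given as the dict that the camera call returned (one of the last four; its "shot" number tells which), for a name from the list of things; names that differ only in an ending like _2 or _b are one class to them, and where a whole thing is asked for, a point or a joint stands for the part that bears it (a point fixed in the world has none). Each returns a list of dicts, best first, with "confidence" (0 to 1); they miss things now and then, are a little off and sometimes report something else, mostly with a low value. They report only what shows in the picture. A call takes as long as a camera call.
- models.masks_of(picture, query): "mask" (400x640 bool, what is visible of it) and "xy" ([column, row] in pixels, amid what is visible of it).
- models.tip_of(picture, query): "xy" ([column, row] in pixels: a listed point, or the origin of a listed thing).
The state is a dict: "time": time; "joint_positions": joint angles; "qvel": joint speeds; "joint_torque": joint torques, N m; "tool_pos": TCP position; "ee_rot": TCP orientation; "wrist_force": force on the tool from outside, world axes, zero at the start; "wrist_torque": the same for the moment, N m; "width": finger opening in m; "finger_force": force on a finger pad.
Only numpy, scipy, OpenCV 4.12 (cv2) and the standard library are available. Lean on these libraries where they do the work, as an engineer would, in place of code of your own. Each camera call takes 0.05 s, during which the arm holds its last target. There are 200 camera calls.

## Working session

There is one attempt and no reset: what is moved stays moved. The work goes in short steps, Python scripts to look and compute and a tool call to move; the robot and the scene stay as the last step left them, time stands still between calls to the robot, and variables do not carry over. Pictures are saved under pics/ and viewed, at most 10 in all, crops included, and the job is handed in when it is done.

Besides the shell and the picture viewer there is one more tool, called after "Call:" as name([rows], argument=value, ...), one row to a line, values as JSON. step_arm: Moves the arm, as the interface text tells. Its arguments: {"type":"object","properties":{"commands":{"type":"array"}},"required":["commands"]}

```bash
mkdir -p pics; cat > h.py <<'E'
import numpy as np, cv2
from bench import robot, eyes, models
from scipy.spatial.transform import Rotation as R
def cam(p):
    if "eye" in p: return np.array(p["eye"]),np.array(p["rotation"])
    o=p["obs"]; Rt=R.from_euler('xyz',o["ee_rot"]).as_matrix(); T=np.array(p["tool_from_camera"])
    return np.array(o["tool_pos"])+Rt@T[:3,3], Rt@T[:3,:3]
def snap(n):
    o=robot.get_obs(); p=eyes.snapshot(n); p["obs"]=o; return p
def raydir(p,xy):
    K=np.array(p["camera_matrix"]); d=np.linalg.inv(K)@[xy[0],xy[1],1]
    e,Rc=cam(p); return e,Rc@np.array([d[0],-d[1],-d[2]])
def hit(p,xy,z):
    e,d=raydir(p,xy); return e+d*(z-e[2])/d[2]
def proj(p,X):
    e,Rc=cam(p); c=(np.asarray(X)-e)@Rc; K=np.array(p["camera_matrix"])
    u=np.stack([c[...,0],-c[...,1],-c[...,2]],-1)@K.T; return u[...,:2]/u[...,2:]
def save(p,f): cv2.imwrite(f,cv2.cvtColor(p["color"],cv2.COLOR_RGB2BGR))
E
python3 - <<'E'
from h import *
print(robot.get_obs())
for n in ("scene","side","wrist"):
    p=snap(n); save(p,f"pics/{n}0.png"); print(n,p.keys(),cam(p)[0].round(3),np.round(p["camera_matrix"],0).tolist())
    for q,z in (("tote_handle",.112),("tote_corner",.004),("mat",0),("tube_rack",0),("tip_box",0),("cool_rack",0),("tote",0)):
        for t in models.tip_of(p,q)[:2]: print(q,np.round(t["xy"]),round(t["confidence"],2),hit(p,t["xy"],z).round(3))
E
cd pics; python3 -c "
import cv2,numpy as np
cv2.imwrite('a.png',cv2.resize(np.vstack([cv2.imread(f'{n}0.png') for n in ('scene','side')]),(750*640//800,600)))"
```

```text
{'time': 0.0, 'joint_positions': array([-1.03104867e-01,  8.79315445e-02,  1.37219064e+00, -1.41273885e-05,
        1.68358941e+00, -1.03071876e-01]), 'qvel': array([-0.00041542, -0.00104365,  0.00216925,  0.00085215,  0.00116376,
       -0.000609  ]), 'joint_torque': array([ 1.28542815e-03, -3.40182602e+01, -3.02423716e+01,  7.18220207e-02,
        3.29729996e-02, -1.13141955e-04]), 'tool_pos': array([5.49894253e-01, 1.50876100e-06, 4.03548814e-01]), 'ee_rot': array([-3.13948352e+00, -2.04049364e-04,  1.57076155e+00]), 'wrist_force': array([-0.179354  , -0.00141002, -0.39490115]), 'wrist_torque': array([-0.00802427, -0.05357374,  0.00110087]), 'finger_force': 0.0, 'width': 0.09389984914135406}
scene dict_keys(['color', 'camera_matrix', 'eye', 'rotation', 'shot', 'obs']) [1.275 0.024 0.775] [[447.0, 0.0, 314.0], [0.0, 447.0, 203.0], [0.0, 0.0, 1.0]]Traceback (most recent call last):
  File "<stdin>", line 6, in <module>
  File "h.py", line 14, in hit
    e,d=raydir(p,xy); return e+d*(z-e[2])/d[2]
                                          ~^^^
IndexError: invalid index to scalar variable.
[ WARN:0@0.012] global loadsave.cpp:275 findDecoder imread_('side0.png'): can't open/read file: check file path/integrity
Traceback (most recent call last):
ValueError: all the input arrays must have same number of dimensions, but the array at index 0 has 3 dimension(s) and the array at index 1 has 2 dimension(s)
```

View pics/scene0.png

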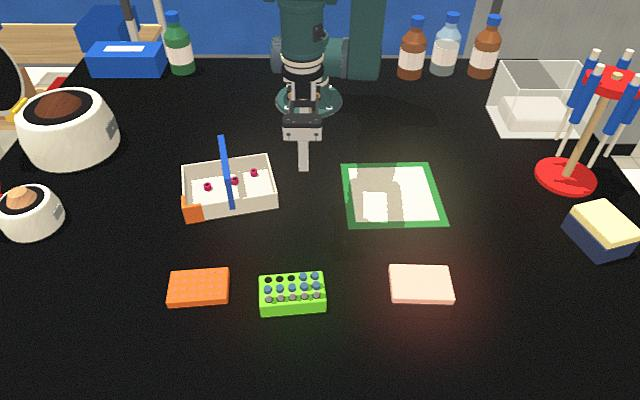

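The scene picture shows the tote at about (230,188), with its blue handle at (226,172) and its orange corner at (192,210). The mat is at (394,195), and the three bystanders sit nearer the camera at row ~290. The camera "rotation" isn't a matrix, so I'll fix my helper.

```bash
sed -i 's/^    if "eye" in p.*/    if "eye" in p: return np.array(p["eye"]),(R.from_euler("xyz",p["rotation"]).as_matrix() if np.size(p["rotation"])==3 else np.reshape(p["rotation"],(3,3)))/' h.py
python3 - <<'E'
from h import *
p=eyes.snapshot("scene"); print(p["rotation"])
for n in ("scene","side","wrist"):
    p=snap(n); save(p,f"pics/{n}0.png"); print(n,cam(p)[0].round(3),[k for k in p])
    for q,z in (("tote_handle",.112),("tote_corner",.004),("mat",0),("tube_rack",0),("tip_box",0),("cool_rack",0),("tote",0)):
        for t in models.tip_of(p,q)[:2]: print(q,np.round(t["xy"]),round(t["confidence"],2),hit(p,t["xy"],z).round(3))
    m=models.masks_of(p,"mat")
    if m:
        print('matmask',m[0]["xy"]); c=max(cv2.findContours(m[0]["mask"].astype(np.uint8),0,1)[0],key=cv2.contourArea)
        print('mat corners',[hit(p,x[0],.003).round(3)[:2].tolist() for x in cv2.approxPolyDP(cv2.convexHull(c),6,True)])
E
```

```text
[ 7.98812113e-01 -4.43322658e-04  1.57517182e+00]
scene [1.275 0.024 0.775] ['color', 'camera_matrix', 'eye', 'rotation', 'shot', 'obs']
tote_handle [225. 160.] 0.97 [ 0.451 -0.19   0.112]
tote_handle [293. 302.] 0.46 [ 0.84  -0.014  0.112]
tote_corner [190. 220.] 0.59 [ 0.543 -0.274  0.004]
tote_corner [223. 161.] 0.58 [ 0.321 -0.229  0.004]
mat [389. 196.] 0.56 [0.452 0.209 0.   ]
tube_rack [291. 301.] 0.72 [ 0.764 -0.025  0.   ]
tip_box [416. 301.] 0.72 [0.763 0.229 0.   ]
tip_box [186. 218.] 0.23 [ 0.533 -0.286  0.   ]
cool_rack [196. 293.] 0.92 [ 0.745 -0.221  0.   ]
tote [230. 192.] 0.73 [ 0.439 -0.193  0.   ]
matmask [389.6, 199.9]
mat corners [[0.325, 0.328], [0.559, 0.331], [0.56, 0.098], [0.326, 0.096]]
side [0.217 0.691 1.018] ['color', 'camera_matrix', 'eye', 'rotation', 'shot', 'obs']
tote_handle [395. 146.] 0.66 [ 0.45  -0.183  0.112]
tote_corner [371. 144.] 0.69 [ 0.538 -0.261  0.004]
mat [323. 298.] 0.83 [0.446 0.214 0.   ]
tube_rack [257. 174.] 0.6 [ 0.763 -0.027  0.   ]
tube_rack [395. 144.] 0.59 [ 0.48  -0.296  0.   ]
tip_box [198. 252.] 0.8 [0.758 0.241 0.   ]
tip_box [409. 198.] 0.28 [ 0.379 -0.135  0.   ]
cool_rack [298. 135.] 0.85 [ 0.735 -0.206  0.   ]
tote [255. 175.] 0.44 [ 0.764 -0.021  0.   ]
matmask [322.6, 303.6]
mat corners [[0.566, 0.108], [0.331, 0.096], [0.319, 0.333], [0.556, 0.342]]
wrist [0.551 0.084 0.384] ['color', 'camera_matrix', 'tool_from_camera', 'shot', 'obs']
tote_handle [222. 373.] 0.76 [ 0.447 -0.19   0.112]
tote_corner [317. 362.] 0.83 [ 0.546 -0.279  0.004]
tube_rack [486. 190.] 0.55 [ 0.756 -0.021  0.   ]
tote [245. 311.] 0.62 [ 0.445 -0.195  0.   ]
matmask [221.3, 44.4]
mat corners [[0.564, 0.184], [0.563, 0.1], [0.332, 0.091], [0.325, 0.186]]
```

View pics/side0.png

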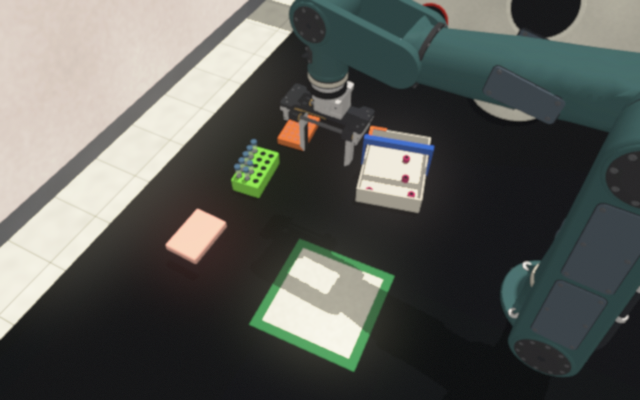

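The side picture shows the tote at (395,172), with its handle at (398,149) and the orange corner at (376,131). The mat is at (322,303). The tote yaw comes out at about -77°. I'll move over the handle and turn to match.

Call:
step_arm([
  [[-38,-20,0,0,0,0,94],[-38,-20,0,0,0,0,94],[-38,-20,0,0,0,0,94],[-38,-20,0,0,0,0,94],[-38,-21,0,0,0,0,94],[0,0,0,0,0,0.168,94],[0,0,0,0,0,0.168,94],[0,0,0,0,0,0.168,94],[0,0,0,0,0,0.168,94],[0,0,0,0,0,0.168,94],[0,0,0,0,0,0.168,94],[0,0,0,0,0,0.168,94],[0,0,0,0,0,0.168,94],[0,0,0,0,0,0,94],[0,0,0,0,0,0,94]],
])

```text
time: 3.38
tool_pos: [0.449, -0.19, 0.4047]
ee_rot: [3.142, -0.0, 0.229]
wrist_force: [-0.1, -0.4, -0.0]
width: 0.0938
finger_force: 0.0
```

```bash
python3 - <<'E'
from h import *
o=robot.get_obs(); print(o["time"],o["tool_pos"],o["ee_rot"],o["joint_positions"].round(3))
for n in ("wrist","scene","side"):
    p=snap(n); save(p,f"pics/{n}1.png")
    for q,z in (("tote_handle",.112),("tote_corner",.004)):
        for t in models.tip_of(p,q)[:1]: print(n,q,np.round(t["xy"]),round(t["confidence"],2),hit(p,t["xy"],z).round(4))
    h=cv2.cvtColor(p["color"],cv2.COLOR_RGB2HSV); b=(cv2.inRange(h,(105,130,60),(125,255,255))>0)
    uv=proj(p,np.array([.449,-.19,.112])); yy,xx=np.nonzero(b); k=np.hypot(xx-uv[0],yy-uv[1])<(200 if n=="wrist" else 60)
    xx,yy=xx[k],yy[k]; print(n,'blue',k.sum(), uv.round())
    if k.sum()>50:
        P=np.array([hit(p,(x,y),.115)[:2] for x,y in zip(xx,yy)]); r=cv2.minAreaRect(P.astype(np.float32)*1000)
        c=P.mean(0); w,v=np.linalg.eigh(np.cov(P.T)); print(c.round(4),r, np.degrees(np.arctan2(v[1,1],v[0,1])))
E
```

```text
3.375 [ 0.44897551 -0.18999559  0.40472331] [ 3.14154589e+00 -1.11261773e-04  2.29126616e-01] [-0.517 -0.053  1.513  0.     1.681  0.825]
wrist tote_handle [323. 204.] 0.94 [ 0.4475 -0.1929  0.112 ]
wrist tote_corner [412. 113.] 0.74 [ 0.5435 -0.2764  0.004 ]
wrist blue 1896 [320. 202.]
[ 0.43  -0.197] ((443.6009826660156, -193.47259521484375), (176.50686645507812, 16.659677505493164), 14.064539909362793) -165.99872907481216
scene tote_handle [225. 161.] 0.89 [ 0.454  -0.1882  0.112 ]
scene tote_corner [189. 218.] 0.7 [ 0.5372 -0.2769  0.004 ]
scene blue 454 [225. 160.]
[ 0.4785 -0.1848] ((482.95892333984375, -183.95599365234375), (273.2965087890625, 17.67584800720215), 13.906566619873047) -165.91004869351713
side tote_handle [398. 141.] 0.71 [ 0.448  -0.2012  0.112 ]
side tote_corner [370. 140.] 0.84 [ 0.5492 -0.2762  0.004 ]
side blue 609 [396. 144.]
[ 0.4408 -0.1872] ((438.30181884765625, -165.5452423095703), (174.60272216796875, 82.12095642089844), 14.046530723571777) -166.50393647954797
```

View pics/wrist1.png

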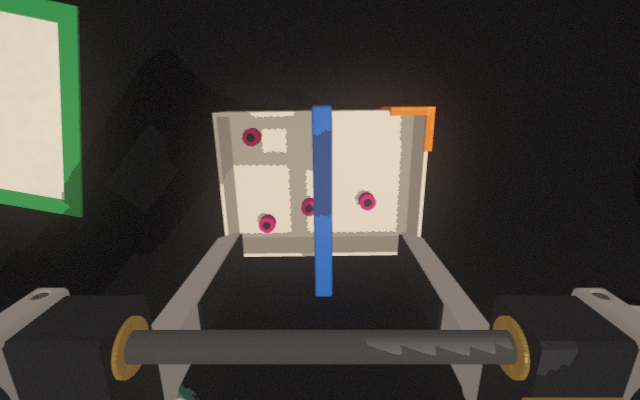

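The wrist view has the handle vertical at column 322 (rows 105–295), between the fingers, with the orange clip at (425,125) and four adapters inside. The bar yaw is 14.06°. I'll correct slightly, descend, close and lift.

Call:
step_arm([
  [[-3,2,0,0,0,-0.016,94],[0,0,30,0,0,0,94],[0,0,30,0,0,0,94],[0,0,26,0,0,0,94],[0,0,18,0,0,0,94],[0,0,10,0,0,0,94],[0,0,0,0,0,0,60],[0,0,0,0,0,0,30],[0,0,0,0,0,0,0],[0,0,0,0,0,0,0],[0,0,0,0,0,0,0],[0,0,0,0,0,0,0],[0,0,0,0,0,0,0],[0,0,0,0,0,0,0]],
])

```text
time: 5.58
tool_pos: [0.4465, -0.1926, 0.2907]
ee_rot: [-3.142, -0.0, 0.243]
wrist_force: [-0.5, 0.7, -0.4]
width: 0.0171
finger_force: 0.0
```

Call:
step_arm([
  [[0,0,0,0,0,0,0],[0,0,0,0,0,0,0],[0,0,-5,0,0,0,0],[0,0,-10,0,0,0,0],[0,0,-15,0,0,0,0],[0,0,-15,0,0,0,0],[0,0,-5,0,0,0,0],[0,0,0,0,0,0,0]],
])

```text
time: 6.58
tool_pos: [0.4466, -0.1927, 0.3414]
ee_rot: [3.141, -0.001, 0.243]
wrist_force: [0.5, -0.0, -3.6]
width: 0.0156
finger_force: 30.0
```

```bash
python3 - <<'E'
from h import *
o=robot.get_obs(); print(o["time"],o["tool_pos"],o["wrist_force"],o["wrist_torque"],o["finger_force"],o["width"],o["joint_positions"].round(3))
E
```

```text
6.575 [ 0.44662577 -0.19265539  0.34141934] [ 0.50449843 -0.03517115 -3.56256887] [-0.02762156  0.13178415  0.01061213] 29.999105036258698 0.015631143423956478 [-0.524 -0.034  1.62   0.     1.554  0.804]
```

The tote is held: 30 N grip, 3.6 N load. I'll lift further and carry it over the mat.

Call:
step_arm([
  [[0,0,-20,0,0,0,0],[0,0,-35,0,0,0,0],[0,0,-40,0,0,0,0],[0,0,-35,0,0,0,0],[3,-9,-20,0,0,0,0],[6,-18,0,0,0,0,0],[9,-27,0,0,0,0,0],[10,-30,0,0,0,0,0],[10,-30,0,0,0,0,0],[10,-30,0,0,0,0,0],[10,-30,0,0,0,0,0],[10,-30,0,0,0,0,0],[10,-30,0,0,0,0,0],[10,-30,0,0,0,0,0],[10,-30,0,0,0,0,0],[10,-30,0,0,0,0,0],[10,-30,0,0,0,0,0],[9,-27,0,0,0,0,0],[6,-20,0,0,0,0,0],[3,-10,0,0,0,0,0]],
])

```text
time: 9.07
tool_pos: [0.4794, 0.2403, 0.4894]
ee_rot: [3.141, 0.002, 0.244]
wrist_force: [-0.1, 0.0, -3.3]
width: 0.0156
finger_force: 30.0
```

Call:
step_arm([
  [[0,0,0,0,0,-0.05,0],[0,0,0,0,0,-0.1,0],[0,0,0,0,0,-0.1,0],[0,0,0,0,0,-0.1,0],[0,0,0,0,0,-0.1,0],[0,0,0,0,0,-0.1,0],[0,0,0,0,0,-0.1,0],[0,0,0,0,0,-0.1,0],[0,0,0,0,0,-0.1,0],[0,0,0,0,0,-0.1,0],[0,0,0,0,0,-0.1,0],[0,0,0,0,0,0,0]],
])

```text
time: 10.58
tool_pos: [0.4797, 0.2387, 0.4904]
ee_rot: [-3.141, 0.001, 1.291]
wrist_force: [-0.3, 0.2, -3.3]
width: 0.0156
finger_force: 30.0
```

```bash
python3 - <<'E'
from h import *
o=robot.get_obs(); print(o["time"],o["tool_pos"],o["ee_rot"],o["wrist_force"],o["finger_force"],o["width"],o["joint_positions"].round(3))
Rt=R.from_euler('xyz',o["ee_rot"]).as_matrix(); print(Rt.round(3)); g=o["tool_pos"]+.18*Rt[:,2]; print(g)
# tote axes: tote x = tool y, tote y = tool x (check), u dir
u=Rt@np.array([76,106,0])/130.4; print('u',u, 'axis tool', Rt.T@np.cross([0,0,1],u))
E
```

```text
10.575 [0.4797188  0.23867942 0.49042976] [-3.14141195e+00  5.92997123e-04  1.29078845e+00] [-0.33525318  0.18348362 -3.30298456] 29.998789429664612 0.015623022658927156 [ 0.356  0.055  1.237 -0.     1.851  0.636]
[[ 0.276  0.961 -0.   ]
 [ 0.961 -0.276 -0.001]
 [-0.001 -0.    -1.   ]]
[0.47965804 0.23858583 0.3104298 ]
u [ 9.42294798e-01  3.35471810e-01 -4.92506097e-04] axis tool [ 8.12883279e-01 -5.82821974e-01 -3.76717072e-04]
```

Now I'll tip about the bar toward the orange corner. The axis in the tool frame is (0.81, -0.58, 0), and I'll keep the grasp point fixed.

Call:
step_arm([
  [[2.6,3.6,0.1,0.02,-0.015,0,0],[5.2,7.3,0.2,0.041,-0.029,0,0],[5.2,7.3,0.2,0.041,-0.029,0,0],[5.2,7.3,0.2,0.041,-0.029,0,0],[5.2,7.3,0.2,0.041,-0.029,0,0],[5.2,7.3,0.2,0.041,-0.029,0,0],[5.2,7.3,0.2,0.041,-0.029,0,0],[5.2,7.3,0.2,0.041,-0.029,0,0],[5.2,7.3,0.2,0.041,-0.029,0,0],[5.2,7.3,0.2,0.041,-0.029,0,0],[5.2,7.3,0.2,0.041,-0.029,0,0],[5.2,7.3,0.2,0.041,-0.029,0,0],[5.2,7.3,0.2,0.041,-0.029,0,0],[2.6,3.6,0.1,0.02,-0.015,0,0],[0,0,0,0,0,0,0],[0,0,0,0,0,0,0]],
])

```text
time: 12.58
tool_pos: [0.5818, 0.2753, 0.4547]
ee_rot: [-2.586, 0.359, 1.396]
wrist_force: [0.4, 0.7, -3.7]
width: 0.0154
finger_force: 30.0
```

```bash
cat > look.py <<'E'
import sys
from h import *
o=robot.get_obs(); print(o["time"],o["tool_pos"],o["wrist_force"].round(2),o["joint_positions"].round(3))
Rt=R.from_euler('xyz',o["ee_rot"]).as_matrix(); print(Rt.round(3).tolist(),'grasp',(o["tool_pos"]+.18*Rt[:,2]).round(3),'tilt',np.degrees(np.arccos(-Rt[2,2])))
W=snap("wrist"); S=snap("scene"); D=snap("side")
for p in (W,S,D):
    for q in ("tote_handle","tote_corner","adapter0"):
        print(q,[(np.round(t["xy"]).tolist(),round(t["confidence"],2)) for t in models.tip_of(p,q)[:5]])
T=np.eye(4);  # nominal tote from tool
B=np.array([[0,1,0],[1,0,0],[0,0,-1.]])  # tote axes in tool
c=lambda X:o["tool_pos"]+Rt@(np.array([0,0,.18])+B@(np.array(X)-[0,0,.112]))
print('pred corner',c([.106,.076,.004]).round(3),proj(W,c([.106,.076,.004])).round(),proj(S,c([.106,.076,.004])).round(),proj(D,c([.106,.076,.004])).round())
a=np.vstack([S["color"][60:360,120:560],D["color"][60:360,160:600]]); b=W["color"][:, :]
im=np.zeros((600,800,3),np.uint8); im[:,:440]=a; im[:225,440:]=cv2.resize(b,(360,225)); im[225:600,440:]=cv2.resize(b[:,320-192:320+192],(360,375))
cv2.imwrite(sys.argv[1],im[...,::-1])
E
python3 look.py pics/t1.png
```

```text
12.575 [0.58182186 0.27531973 0.4547352 ] [ 0.39  0.7  -3.71] [0.352 0.523 0.784 0.012 2.486 0.638]
[[0.163, 0.804, -0.571], [0.922, -0.33, -0.202], [-0.351, -0.494, -0.795]] grasp [0.479 0.239 0.312] tilt 37.3016319184828
tote_handle [([321.0, 266.0], 0.56)]
tote_corner [([451.0, 115.0], 0.64)]
adapter0 [([432.0, 163.0], 0.81), ([421.0, 148.0], 0.73), ([406.0, 125.0], 0.58), ([443.0, 128.0], 0.56)]
tote_handle []
tote_corner [([419.0, 165.0], 0.89)]
adapter0 [([201.0, 290.0], 0.57), ([419.0, 148.0], 0.51)]
tote_handle [([298.0, 216.0], 0.75), ([288.0, 259.0], 0.31)]
tote_corner [([282.0, 265.0], 0.6), ([300.0, 213.0], 0.18)]
adapter0 [([292.0, 261.0], 0.68), ([296.0, 257.0], 0.62), ([289.0, 261.0], 0.51), ([296.0, 246.0], 0.47)]
pred corner [0.515 0.252 0.147] [451. 112.] [419. 167.] [284. 264.]
```

View pics/t1.png

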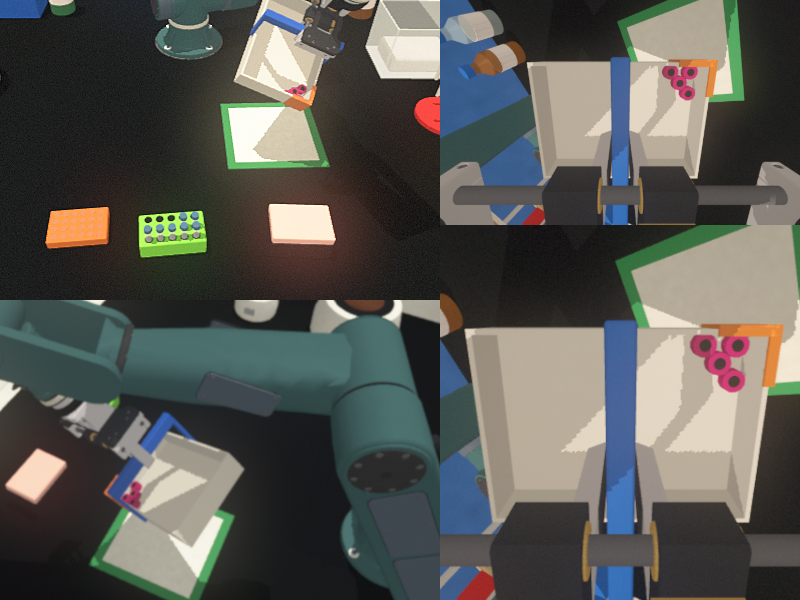

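The composite shows the tote tilted 37° over the mat with no slip in the grip; the corner is within 3 px of my prediction. All four adapters are clustered at the orange clip, around wrist pixels (406–443, 125–163). I'll tilt about 5° more to pack them, then measure.

Call:
step_arm([
  [[2.1,2.9,0,0.016,-0.012,0,0],[3.2,4.4,0.1,0.024,-0.018,0,0],[3.2,4.4,0.1,0.024,-0.018,0,0],[2.1,2.9,0,0.016,-0.012,0,0],[0,0,0,0,0,0,0],[0,0,0,0,0,0,0],[0,0,0,0,0,0,0],[0,0,0,0,0,0,0]],
])

```text
time: 14.18
tool_pos: [0.5947, 0.2801, 0.4431]
ee_rot: [-2.491, 0.408, 1.433]
wrist_force: [-0.7, 0.0, -3.7]
width: 0.0157
finger_force: 30.0
```

```bash
cat >> look.py <<'E'
for t in models.tip_of(W,"adapter0")[:5]:
    e,d=raydir(W,t["xy"]); f=lambda X:B.T@(Rt.T@(X-o["tool_pos"])-[0,0,.18])+[0,0,.112]
    a,b=f(e),f(e+d); print('adapter in tote',(a+(b-a)*(.004-a[2])/(b[2]-a[2])).round(4),round(t["confidence"],2))
E
python3 look.py pics/t2.png
```

```text
14.175 [0.59466324 0.28006462 0.44305004] [-0.69  0.02 -3.75] [0.353 0.588 0.73  0.011 2.575 0.637]
[[0.126, 0.755, -0.643], [0.909, -0.347, -0.23], [-0.397, -0.556, -0.73]] grasp [0.479 0.239 0.312] tilt 43.07272629121814
tote_handle [([319.0, 262.0], 0.73)]
tote_corner [([451.0, 115.0], 0.96)]
adapter0 [([433.0, 164.0], 0.92), ([408.0, 126.0], 0.72), ([442.0, 129.0], 0.63), ([419.0, 147.0], 0.58)]
tote_handle [([422.0, 93.0], 0.86)]
tote_corner [([414.0, 163.0], 0.59)]
adapter0 [([411.0, 148.0], 0.63), ([401.0, 149.0], 0.6), ([417.0, 148.0], 0.52)]
tote_handle [([298.0, 214.0], 0.71)]
tote_corner [([290.0, 266.0], 0.8), ([305.0, 246.0], 0.63)]
adapter0 [([297.0, 263.0], 0.62), ([303.0, 266.0], 0.61), ([303.0, 248.0], 0.58), ([302.0, 254.0], 0.4)]
pred corner [0.499 0.246 0.144] [451. 112.] [415. 163.] [292. 265.]
adapter in tote [0.0954 0.0342 0.004 ] 0.92
adapter in tote [0.072  0.0651 0.004 ] 0.72
adapter in tote [0.1    0.0631 0.004 ] 0.63
adapter in tote [0.0827 0.0482 0.004 ] 0.58
```

View pics/t2.png

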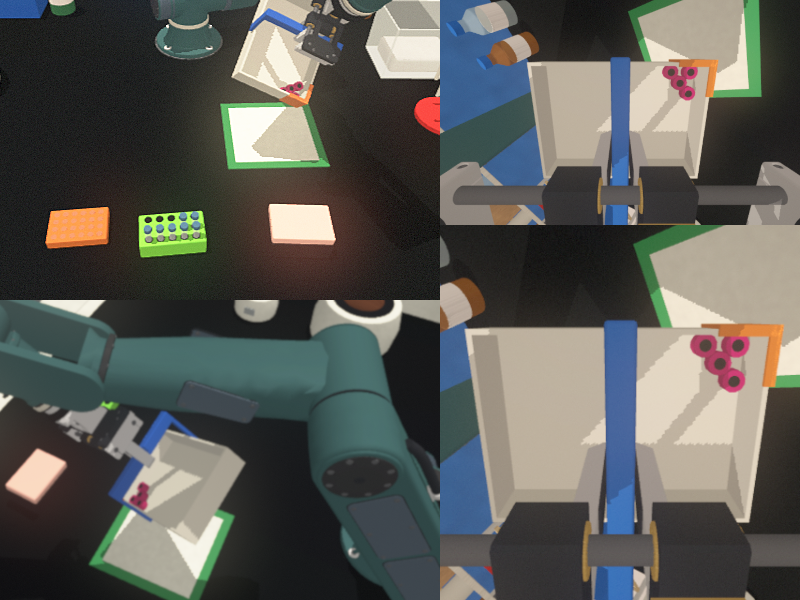

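All four adapters now sit touching in the orange corner, each within about 43 mm of it, which is about the limit for four 20 mm sleeves. They haven't moved since the last look. The tote is held at 43°, over and clear of the mat, with its lowest point at z ≈ 0.14 m, and the bystanders haven't moved. I'm handing in.

```bash
python3 -c "
from bench import robot
print(robot.close_job())"
```

```text
the job is handed in; nothing more can be done
None
```

The job is handed in at about 14 s: the tote is held still over the mat at a 43° tilt, clear of it, with the orange corner lowest and all four adapters together in that corner; the hand-in returned no verdict.

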